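Wedge a sagging draining leaf level

ROBOT

A 7-joint arm with a two-finger parallel gripper is mounted at the origin on a cart in front of the work surface, level with it; the furniture and walls round the work are solid. World frame = base frame: x ahead of the robot, y to its left, z up, the work surface at z = 0. Lengths are in m, angles in rad, forces in N, time in s.
With the tool pointing down it reaches from about 0.4 to 0.85 m from the base axis. Payload 4.5 kg.
Tool frame: the origin (TCP) lies at the very end of the fingers, on their centre line; the grasp point (between the pads) lies 19 mm behind it (r.grip_point_offset is the distance from the TCP to the grasp point, in m); z points along the fingers, y is the line along which they close (so a half turn about z gives the same grasp; the last joint's range is limited). The gripper opens to 88 mm and grips with 3 to 60 N. Pads are 18 mm wide; open, the fingers measure 123 mm over their backs; the gripper's body (75 mm by 187 mm) begins 45 mm behind the grasp point.
Start: joints at [-1.281, 0.689, -0.195, 1.565, 0.157, 0.902, -0.215], TCP at [0.158, 0.605, 0.239] pointing down, gripper open.
Joint ranges: [-3.01, 3.01], [-0.46, 2.08], [-1.47, 1.51], [0.13, 2.56], [-1, 4.14], [0.04, 2.09], [-2.66, 2.66]. Speed limits (rad/s): [2.57, 2.57, 3.14, 3.14, 3.14, 3.14, 3.14].

INTERFACE

Orientations are given as a unit quaternion [x, y, z, w].
In Python, from plant import r gives the robot as it stands.
- The arm moves only by the tool carry_out, never from a script. Its argument "rows" is a list of rows, each a list of 3 entries, a list of its own where there are three numbers: the shift along the tool's x, y, z in cm, then the turn, a rotation vector about the tool's x, y, z in degrees, then the closure, from 0 (fully open) to 1 (shut). A call has 1 to 12 rows; each row is the pose to reach, as a shift and turn from the pose commanded when the call began, along the tool's axes at that moment; what a row does not reach only later rows make up. A row lasts 1/10 s, in which the tool goes at most 50 mm and 8.59 degrees, less where a joint would pass 70% of its speed; a pose out of reach is approached as far as the arm can. A call with a gripper value outside its range is refused whole. The fingers move at their own pace and stop on an object; "newtons" is the grip in N (left out, the last holds). Time passes only in rows, so rows that repeat a pose let the fingers close. It gives the time, the measured TCP pose, the force, the opening and the grip force at its end, in the units of the state.
- r.get_state(): the state, without advancing time (a new reading comes with each control period).
- r.snapshot(name): name is "scene" or "side" or "wrist"; returns a dict with "image" (420x560x3 uint8, red, green, blue), "fx", "fy", "cx", "cy" (pixels), "dist_coeffs" ([k1, k2, p1, p2, k3] as OpenCV has them; the pictures are not rectified), "pose" (4x4, takes a point from camera to world coordinates). Camera axes: x right, y up, looking along -z (the intrinsics and any distortion apply to the point x, -y, -z); pixel columns grow to the right and rows downward; lengths in m; the calibration is good to about 2 mm. A picture is of the moment at which its call begins. There is no depth.
- r.finish_job(): hands the job in; it is judged then, once.
The state is a dict: "clock": time; "q": joint angles; "qd": joint speeds; "joint_torque": joint torques, N m; "tool_pos": TCP position; "eef_rot": TCP orientation; "contact_force": force on the tool from outside, world axes, zero at the start; "moment": the same for the moment, N m; "opening": opening from 0.0 (shut) to 1.0 (fully open); "finger_force": force on a finger pad.
Only numpy, scipy, OpenCV 4.12 (cv2) and the standard library are available. Lean on these libraries where they do the work, as an engineer would, in place of code of your own. Each camera call takes 0.05 s, during which the arm holds its last target. There are 200 camera calls.

TASK

The hinged slatted leaf of the draining stand sags at its open end. Take the red wedge and slide it, flat on the worktop and thin end first, straight in under the foot of the leaf until the leaf is level and firmly wedged against its upper keepers. Push gently, without driving the wedge in hard or lifting or pressing the leaf by hand, leave the things standing nearby where they are, and let go.

Things in the scene. Friction and masses are not known exactly. Their poses are not given: they have to be found in the camera images.
- stand: Dark steel base, 260 x 160 x 68 mm, fixed to the worktop. Origin: on the worktop (z = 0) right under the centre of the leaf's foot. +x points level from the open end to the hinge: the wedge goes in along it, on y = 0. Side rails 10 mm high, inner faces at y = +-68, from x = -28 to 218 mm. At x = -6 mm posts carry rests that reach in to y = +-54 mm, 18 to 24 mm up, and keepers above.
- leaf: Pale slatted wooden leaf, 212 x 130 x 14 mm, about 0.6 kg (varies). Origin: on the hinge axis, 200 mm beyond the foot along the stand's +x, 42 mm up; axes parallel to the stand's when level, z then vertical. It starts 0.05 rad low (foot end 10 mm down) on its rests; the keepers stop it at level. The foot is two round rubber studs (radius 6 mm, 28 mm apart across) at leaf x = -200 mm.
- foot_gap (a point): Point on the worktop under the centre of the foot (the stand's origin). The foot is screwed out differently each time: its underside is 6 to 12 mm up with the leaf hanging, 16 to 22 mm when level. So the wedge meets the foot with its tip 15 to 45 mm past this point, lifts for 50 mm, then jams as the keepers hold the leaf.
- free_edge (a point): Middle of the lower edge of the leaf's free end, 12 mm in front of the foot. Feel of the push: a bump of up to about 7 N at first touch, then 1 to 5 N while the leaf rises, then climbing 4 to 6 N per mm once it is against the keepers; 12 to 14 N wedges it firmly. Push = 0.75 to 1.05 of the force between wedge and foot (friction near 0.35, varies). The wedge stays when let go.
- wedge: Loose red wooden wedge, 120 mm long (x) x 40 mm wide (y), 70 g; flat underside, 27 mm high at its back face (x = -60 mm), falling evenly to 3 mm at its thin end (x = +60 mm). Origin: centre of the underside; +x points to the thin end. It lies flat on the worktop. Three dark strips cross its top near the thick end.
- tumbler: Clear drinking glass, 81 mm wide, 91 mm high, a bystander; origin at the centre of its underside.
- canister: Small lidded canister, 58 mm wide and high, a bystander; origin at the centre of its underside.
- salt_shaker: Glass salt shaker with a grey cap, 44 mm wide, 90 mm high, a bystander; origin at the centre of its underside.

How it is judged:
By the outcome, as a careful person would: the job done as asked, in the order asked, and still so for the second after the job is handed in, with the robot touching nothing.
It also fails if it takes over 54 s, if anything falls off the work surface, if the arm or the gripper's body presses on something with over 40 N, if the wrist force passes 120 N, or if a joint passes its speed limit or range.

## Working session

There is one attempt and no reset: what is moved stays moved. The work goes in short steps, Python scripts to look and compute and a tool call to move; the robot and the scene stay as the last step left them, time stands still between calls to the robot, and variables do not carry over. Pictures are saved under pics/ and viewed, at most 10 in all, crops included, and the job is handed in when it is done.

Besides the shell and the picture viewer there is one more tool, called as name(argument=value, ...), one argument or row to a line, values as JSON. carry_out: Moves the arm, as the interface text tells. Its arguments: {"type":"object","properties":{"rows":{"type":"array"},"newtons":{"type":"number"}},"required":["rows"]}

```bash
mkdir -p pics; ls
python3 - <<'E'
from plant import r
import cv2,numpy as np,pickle
for n in ["scene","side","wrist"]:
    s=r.snapshot(n); pickle.dump(s,open(f"pics/{n}0.pkl","wb"))
    cv2.imwrite(f"pics/{n}0.png",s["image"][:,:,::-1])
    print(n,s["fx"],s["cx"],s["cy"],s["dist_coeffs"],np.round(s["pose"],3).tolist())
print(r.get_state())
E
```

```text
pics
scene 455.2512435420913 277.1276253737016 214.50216647145356 [-0.05929097  0.          0.          0.          0.        ] [[0.608, 0.367, -0.704, -0.022], [-0.794, 0.268, -0.546, -0.398], [-0.012, 0.891, 0.454, 0.492], [0.0, 0.0, 0.0, 1.0]]
side 515.1609753774434 289.90858879732707 201.62799973226197 [-0.19546688  0.          0.          0.          0.        ] [[-0.995, 0.034, -0.093, 0.531], [-0.099, -0.394, 0.914, 1.165], [-0.006, 0.918, 0.396, 0.527], [0.0, 0.0, 0.0, 1.0]]
wrist 292.5113074381027 284.069620107486 206.35786416099342 [-0.00776586  0.          0.          0.          0.        ] [[0.253, -0.933, -0.256, 0.092], [0.967, 0.244, 0.068, 0.622], [-0.001, -0.265, 0.964, 0.384], [0.0, 0.0, 0.0, 1.0]]
{'clock': 0.15, 'q': array([-1.28117057,  0.68977352, -0.19451608,  1.56605301,  0.15731791,
        0.9025503 , -0.21507439]), 'qd': array([ 0.00025532, -0.00165569, -0.00126229, -0.00323216, -0.00138512,
        0.00111415,  0.00053615]), 'joint_torque': array([-1.14149014e-03, -5.27859521e+01, -1.26852024e+00, -1.53587919e+01,
       -5.25297364e-02,  3.84036714e-03,  1.05196636e-04]), 'tool_pos': array([0.15808107, 0.60419184, 0.23811901]), 'eef_rot': array([ 1.27521206e-01,  9.91835599e-01, -6.96475375e-04, -2.36757190e-05]), 'contact_force': array([-0.35972257,  0.12404405,  0.05281792]), 'moment': array([ 0.02053282,  0.01382901, -0.0444957 ]), 'finger_force': 0.0, 'opening': 1.0007063188057674}
```

View pics/scene0.png

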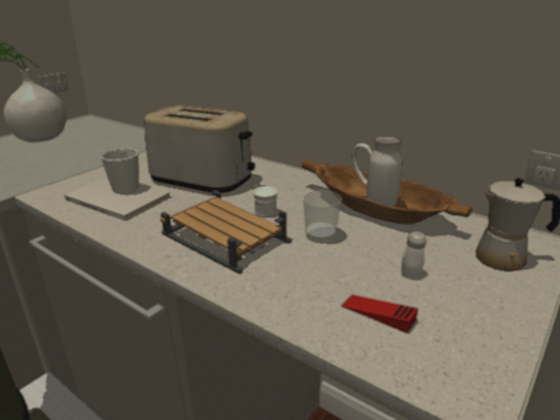

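View pics/side0.png

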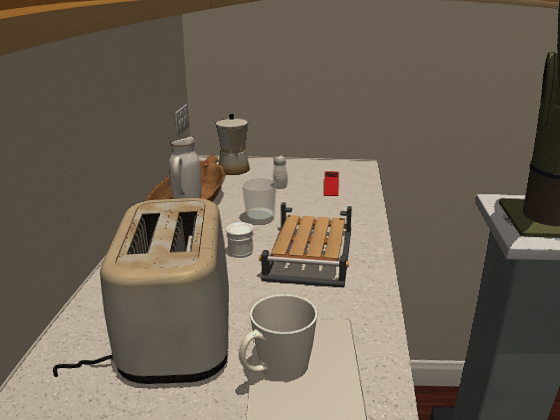

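The scene view shows the red wedge at about (382,311), thin end at (345,303). The stand is at about (225,230), its open-end posts at (233,250) and (283,225). The salt shaker is at (414,255), the tumbler at (321,217) and the canister at (265,203). I'll enlarge for corners.

Run:
```python
import cv2,numpy as np,pickle
s=pickle.load(open("pics/scene0.pkl","rb"))["image"][:,:,::-1]
d=pickle.load(open("pics/side0.pkl","rb"))["image"][:,:,::-1]
g=lambda i:np.clip(255*(i/255.)**0.6,0,255).astype(np.uint8)
c=lambda i,x,y,w,h,f:cv2.resize(g(i[y:y+h,x:x+w]),None,fx=f,fy=f,interpolation=cv2.INTER_CUBIC)
A=c(s,155,180,140,90,4)      # 560x360
B=c(s,335,290,90,45,4)       # 360x180
C=c(d,255,160,110,130,3)     # 330x390
M=np.zeros((600,800,3),np.uint8)
M[:360,:560]=A; M[370:550,:360]=B
M[210:600,470:800]=np.where(np.zeros((390,330,1))>0,0,C)
cv2.imwrite("pics/m1.png",M)
```

```text
(no output)
```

View pics/m1.png

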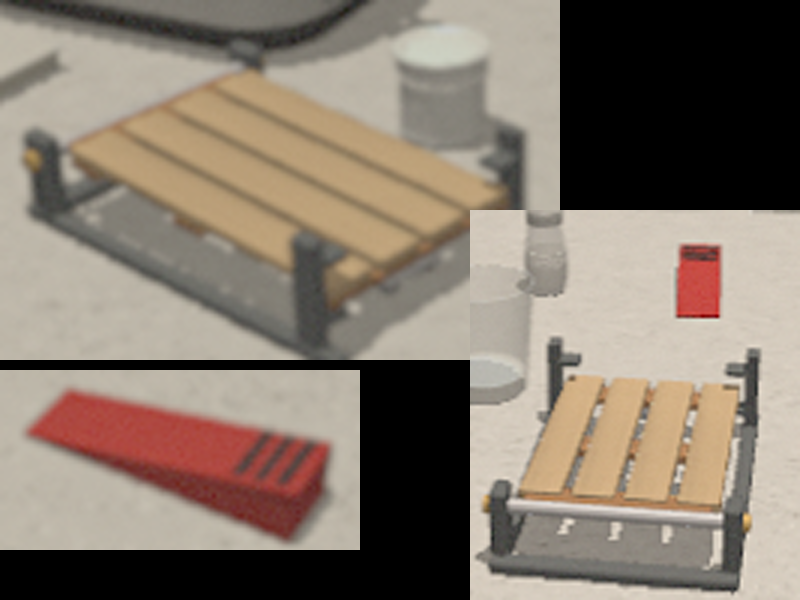

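The mosaic shows the stand opening toward the wedge (along world -y) with the wedge's thin end toward the stand. I'll fit both poses from corner pixels.

```bash
cat > h.py <<'E'
import cv2,numpy as np
from scipy.optimize import least_squares
def proj(s,P):
    T=np.linalg.inv(s["pose"]); c=np.asarray(P)@T[:3,:3].T+T[:3,3]; c=c*[1,-1,-1]
    K=np.array([[s["fx"],0,s["cx"]],[0,s["fy"],s["cy"]],[0,0,1]])
    return cv2.projectPoints(c,np.zeros(3),np.zeros(3),K,np.array(s["dist_coeffs"]))[0][:,0]
def ray(s,px,z=0):
    K=np.array([[s["fx"],0,s["cx"]],[0,s["fy"],s["cy"]],[0,0,1]])
    u=cv2.undistortPoints(np.array([[px]],float),K,np.array(s["dist_coeffs"]))[0,0]
    d=s["pose"][:3,:3]@[u[0],-u[1],-1]; o=s["pose"][:3,3]
    return o+d*(z-o[2])/d[2]
def place(p,L):
    c,s=np.cos(p[2]),np.sin(p[2]); L=np.asarray(L,float)
    return np.c_[p[0]+c*L[:,0]-s*L[:,1],p[1]+s*L[:,0]+c*L[:,1],L[:,2]]
def fit(obs,p0):
    f=lambda p:np.concatenate([(proj(s,place(p,L))-U).ravel() for s,L,U in obs])
    q=least_squares(f,p0,loss="soft_l1"); return q.x,f(q.x).reshape(-1,2)
E
python3 - <<'E'
from h import *
import pickle
s=pickle.load(open("pics/scene0.pkl","rb"));d=pickle.load(open("pics/side0.pkl","rb"))
wl=lambda x,y,t:[x,y,t]
W=dict(tl=[.06,.02,.003],tr=[.06,-.02,.003],bl=[-.06,.02,.027],br=[-.06,-.02,.027])
# +x ~ world +y, so left(+y) = world -x = robot side
o=[(s,[[.06,.02,0],W['tr'],W['br'],W['bl'],[-.06,.02,0]],np.array([[342,306],[353,295.5],[417.5,307.5],[408,321.7],[407.5,332.7]])),
   (d,[W['tr'],W['tl'],W['br'],W['bl']],np.array([[324.3,195.5],[338.3,195.7],[325.3,171.7],[338.3,171.7]]))]
p=ray(s,(382,311)); p,e=fit(o,[p[0],p[1],1.57]);print("wedge",p,np.round(e,1).tolist())
def leaf(x,y,z): 
    a=.05;return [.2+x*np.cos(a)+z*np.sin(a),y,.042+x*np.sin(a)+z*np.cos(a)]
F,H=-.212,0.0
o=[(s,[leaf(F,-.065,.007),leaf(H,.065,.007),leaf(H,-.065,.007)],np.array([[281.3,228.8],[173,217],[216.3,197.5]])),
 (d,[leaf(F,-.065,.007),leaf(F,.065,.007),leaf(H,-.065,.007),leaf(H,.065,.007)],np.array([[286.7,215.7],[344.3,219.3],[272.3,255],[338.3,257.7]]))]
p,e=fit(o,[.5,.2,1.57]);print("stand",p,np.round(e,1).tolist())
for n,P in dict(tumb=(321,236),can=(265,215),salt=(413,275)).items(): print(n,ray(s,P))
E
```

```text
wedge [ 0.55161915 -0.16320079  1.57783779] [[-1.7, 0.3], [-1.2, -2.2], [1.2, 0.1], [0.8, -0.7], [-0.8, 1.7], [-1.0, -1.4], [0.0, -1.1], [-0.5, -1.3], [0.5, -1.0]]
stand [0.58123231 0.11502052 1.52136966] [[3.0, -1.9], [-3.0, -1.6], [-1.8, -1.8], [0.8, -3.0], [0.2, -3.4], [-1.7, -1.7], [0.5, 0.1]]
tumb [0.71604852 0.05350001 0.        ]
can [0.72255435 0.21490025 0.        ]
salt [ 6.93021469e-01 -1.66605711e-01 -5.55111512e-17]
```

carry_out(
  rows=[
    [[-15,-10,-2],[0,0,20],0],
    [[-30,-20,-4],[0,0,40],0],
    [[-30,-20,-4],[0,0,40],0],
    [[-30,-20,-4],[0,0,40],0],
    [[-30,-20,-4],[0,0,40],0],
    [[-30,-20,-4],[0,0,40],0],
    [[-30,-20,-4],[0,0,40],0],
    [[-30,-20,-4],[0,0,40],0],
    [[-30,-20,-4],[0,0,40],0],
  ],
)

```text
clock: 1.05
tool_pos: [0.3995, 0.3332, 0.2789]
eef_rot: [0.461, 0.887, -0.0, 0.0]
contact_force: [-0.1, 0.7, -0.0]
opening: 0.999
finger_force: 0.0
```

```bash
cat >> h.py <<'E'
from scipy.spatial.transform import Rotation as R
def target(yaw,tilt):  # tool x forward (along yaw), z down tilted forward by tilt rad
    f=np.array([np.cos(yaw),np.sin(yaw),0]);u=np.array([0,0,1.])
    z=np.sin(tilt)*f-np.cos(tilt)*u; x=np.cos(tilt)*f+np.sin(tilt)*u
    return R.from_matrix(np.c_[x,np.cross(z,x),z])
def rel(st,p,Rt):
    R0=R.from_quat(st["eef_rot"])
    print("shift cm",np.round(R0.inv().apply(np.array(p)-st["tool_pos"])*100,2),"turn",np.round((R0.inv()*Rt).as_rotvec(degrees=True),2))
E
python3 -c "
from h import *; from plant import r
st=r.get_state();print(st['q']);rel(st,[.58,0,.27],target(1.55,0))"
```

```text
[-0.76728913  0.49581461 -0.02653728  1.83385139  0.01867698  0.81196542
 -0.19203946]
shift cm [-37.64  -4.35   0.92] turn [ 0.04  0.04 36.22]
```

carry_out(
  rows=[
    [[-19,-2,0.5],[0,0,18],0],
    [[-37.6,-4.4,0.9],[0,0,36.2],0],
    [[-37.6,-4.4,0.9],[0,0,36.2],0],
    [[-37.6,-4.4,0.9],[0,0,36.2],0],
    [[-37.6,-4.4,0.9],[0,0,36.2],0],
    [[-37.6,-4.4,0.9],[0,0,36.2],0],
    [[-37.6,-4.4,0.9],[0,0,36.2],0],
    [[-37.6,-4.4,0.9],[0,0,36.2],0],
    [[-37.6,-4.4,0.9],[0,0,36.2],0],
    [[-37.6,-4.4,0.9],[0,0,36.2],0],
  ],
)

```text
clock: 2.05
tool_pos: [0.5791, 0.0058, 0.269]
eef_rot: [0.712, 0.703, 0.0, -0.001]
contact_force: [0.4, 0.4, 0.5]
opening: 0.999
finger_force: 0.0
```

Run:
```python
from h import *; from plant import r
import pickle
s=r.snapshot("wrist"); pickle.dump(s,open("pics/wrist1.pkl","wb"))
print(r.get_state()["q"],s["pose"].round(3).tolist())
cv2.imwrite("pics/wrist1.png",cv2.resize(s["image"][:,:,::-1],(800,600),interpolation=cv2.INTER_CUBIC))
```

```text
[-0.16811036  0.59224479  0.13252183  1.68123997 -0.09935747  0.87593206
 -0.00492257] [[1.0, 0.012, 0.004, 0.58], [-0.012, 0.965, 0.262, 0.073], [-0.001, -0.262, 0.965, 0.415], [0.0, 0.0, 0.0, 1.0]]
```

View pics/wrist1.png

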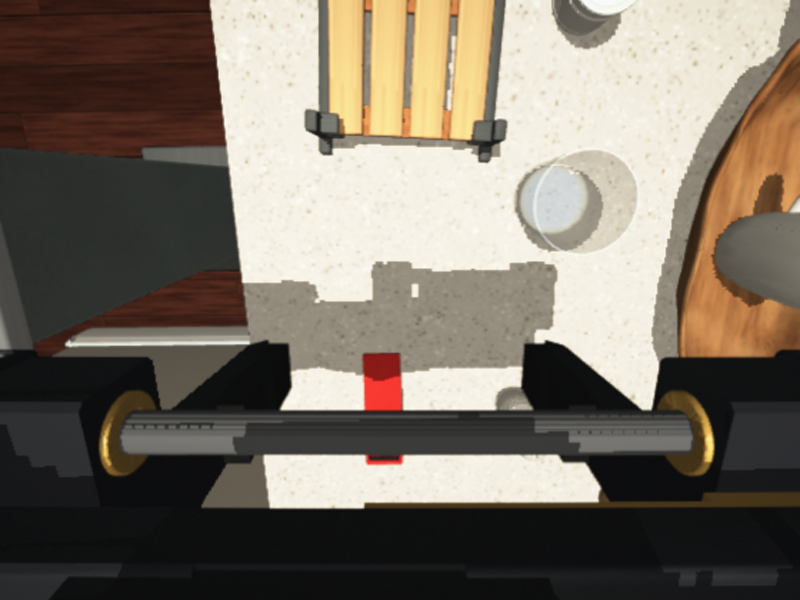

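The wrist view shows the wedge at about (383,408), thin end up at (382,354). The rail front ends are at (326,152) and (485,160), the leaf's free end at row 137, and the tumbler at (565,200), well clear of the corridor. Joint refit.

Run:
```python
from h import *
import pickle
s,d,w=[pickle.load(open(f"pics/{n}.pkl","rb")) for n in ("scene0","side0","wrist1")]
A=.7*np.array([[326,152],[485,160]]);
a,b=[ray(w,p,.01) for p in A];print(a,b,np.linalg.norm(a-b),np.arctan2(b[1]-a[1],b[0]-a[0])+np.pi/2)
a,b=[ray(w,.7*np.array(p),z) for p,z in (((363,354),.003),((400,354),.003))];print("tip",(a+b)/2,np.linalg.norm(a-b))
c,e=[ray(w,.7*np.array(p),z) for p,z in (((368,463),.027),((402,463),.027))];print("back",(c+e)/2,np.linalg.norm(c-e),np.linalg.norm(((a+b)-(c+e))/2))
def leaf(x,y,z): 
    q=.05;return [.2+x*np.cos(q)+z*np.sin(q),y,.042+x*np.sin(q)+z*np.cos(q)]
# silhouettes of leaf edge / free end in the three views, hinge end left out
F=-.212
for use in (0,1):
  o=[(s,[leaf(F,-.065,.007)],np.array([[281.3,228.8]])),
   (d,[leaf(F,-.065,.007),leaf(F,.065,.007)],np.array([[286.7,215.7],[344.3,219.3]])),
   (w,[[-.028,.073,.01],[-.028,-.073,.01],leaf(F,0,.007)],np.vstack([A,.7*np.array([[404,137]])]))]
  if use:o=o[2:]
  p,ee=fit(o,[.58,.11,1.53]);print(p,ee.round(1).tolist())
# rail outer edges for yaw
for L in ([(319,10),(319,105)],[(505,10),(499,110)]):
  u,v=[ray(w,.7*np.array(q),.01) for q in L];print("edge",u,v,np.arctan2(u[1]-v[1],u[0]-v[0]))
```

```text
[0.50650027 0.10048123 0.01      ] [0.65292088 0.09162731 0.01      ] 0.14668806648596558 1.5104007763002263
tip [ 0.55152288 -0.10318533  0.003     ] 0.039297927337718835
back [ 0.55341011 -0.21994582  0.027     ] 0.036754463066871586 0.11921649891647419
[0.58094977 0.12349063 1.50996637] [[-0.1, -2.9], [0.7, -1.6], [0.4, -1.7], [-0.1, 0.4], [-0.6, 0.4], [1.4, -2.1]]
[0.58064014 0.12330846 1.51302579] [[-0.2, 0.7], [-0.8, 0.4], [1.2, -1.9]]
edge [0.50754141 0.21521899 0.01      ] [0.50268184 0.14051109 0.01      ] 1.5058402921837601
edge [0.66558232 0.21322143 0.01      ] [0.6639459  0.13433245 0.01      ] 1.5500559804020166
```

Run:
```python
from h import *
from plant import r
import pickle
s,d,w=[pickle.load(open(f"pics/{n}.pkl","rb")) for n in ("scene0","side0","wrist1")]
q=lambda u,v,z:ray(w,.7*np.array([u,v]),z).round(4)
print("rim L,R,T,B",q(533,201,.091),q(637,201,.091),q(585,150,.091),q(585,252,.091))
print("base L/R",q(518,198,0),q(588,198,0))
print("scene rim L,R",ray(s,(304,200),.091),ray(s,(340,203),.091)," side rim",ray(d,(243,188),.091),ray(d,(275,188),.091))
rel(r.get_state(),[.553,-.24,.12],target(1.58,np.pi/4))
```

```text
rim L,R,T,B [0.6757 0.0579 0.091 ] [0.7547 0.0571 0.091 ] [0.7116 0.0942 0.091 ] [0.719  0.0185 0.091 ]
base L/R [0.688  0.0566 0.    ] [0.7559 0.0558 0.    ]
scene rim L,R [0.6855396  0.07902029 0.091     ] [0.71678576 0.01168056 0.091     ]  side rim [0.74874921 0.08875485 0.091     ] [0.67570748 0.08271833 0.091     ]
shift cm [-24.73  -2.29  14.86] turn [ 0.37 44.86 -1.12]
```

Run:
```python
from h import *
from plant import r
import pickle
s,d,w=[pickle.load(open(f"pics/{n}.pkl","rb")) for n in ("scene0","side0","wrist1")]
print("salt cap scene",ray(s,(416,240),.085),"side",ray(d,(279.5,160),.085),"wrist",ray(w,(.7*515,.7*398),.085))
rel(r.get_state(),[.553,-.212,.07],target(1.58,0)); rel(r.get_state(),[.553,-.212,.004],target(1.58,0))
```

```text
salt cap scene [ 0.67561718 -0.168129    0.085     ] side [ 0.69102257 -0.13359961  0.085     ] wrist [ 0.67308627 -0.11105711  0.085     ]
shift cm [-21.94  -2.32  19.86] turn [-0.08 -0.14 -1.15]
shift cm [-21.96  -2.31  26.46] turn [-0.08 -0.14 -1.15]
```

Run:
```python
from h import *
from plant import r
import pickle
s,d,w=[pickle.load(open(f"pics/{n}.pkl","rb")) for n in ("scene0","side0","wrist1")]
t=np.linspace(0,6.28,60)
def f(p,c):
    B=proj(c,np.c_[p[0]+.022*np.cos(t),p[1]+.022*np.sin(t),0*t]);C=proj(c,np.c_[p[0]+.016*np.cos(t),p[1]+.016*np.sin(t),0*t+.09])
    return np.array([B[:,0].min(),B[:,0].max(),B[:,1].max(),C[:,1].min()])
O={'s':(s,[402,425,277,233]),'d':(d,[272.5,288,188.5,155.5])}
for k in ('s','d','sd'):
    g=lambda p:np.concatenate([f(p,O[c][0])-O[c][1] for c in k])
    q=least_squares(g,[.69,-.15]);print(k,q.x,g(q.x).round(1))
```

```text
s [ 0.69630854 -0.16612773] [-0.4  0.4  3.9 -4.7]
d [ 0.69245975 -0.15375973] [-0.2  0.2  1.2 -1.5]
sd [ 0.69495733 -0.16582422] [-0.9 -0.   4.2 -4.4 -0.5 -0.3 -0.5 -2.8]
```

carry_out(
  rows=[
    [[-5,-0.5,5],[0,0,-0.5],0],
    [[-10,-1,10],[0,0,-1.1],0],
    [[-15,-1.6,14],[0,0,-1.1],0],
    [[-20,-2.1,17],[0,0,-1.1],0],
    [[-21.9,-2.3,19],[0,-0.1,-1.1],0],
    [[-21.9,-2.3,20],[0,-0.1,-1.1],0],
    [[-21.9,-2.3,20],[0,-0.1,-1.1],0],
  ],
)

```text
clock: 2.8
tool_pos: [0.5491, -0.2178, 0.0654]
eef_rot: [0.707, 0.707, -0.004, -0.002]
contact_force: [-1.5, 0.6, -0.3]
opening: 0.995
finger_force: 0.0
```

Run:
```python
from h import *; from plant import r
import pickle
s=r.snapshot("scene");d=r.snapshot("wrist")
cv2.imwrite("pics/g1.png",np.vstack([cv2.resize(s["image"][170:370,260:540,::-1],(560,400)),cv2.resize(d["image"][200:400,100:480,::-1],(560,200))]))
rel(r.get_state(),[.553,-.212,.004],target(1.58,0))
```

```text
shift cm [0.09 0.   6.49] turn [-0.09 -0.04 -0.18]
```

View pics/g1.png

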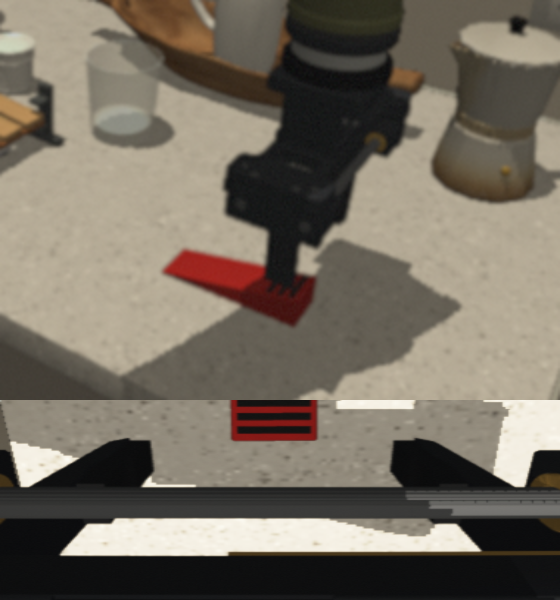

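The gripper hovers above the thick end and the wedge sits centred between the fingers (col 274 between 152 and 391). Lowering and gripping.

carry_out(
  rows=[
    [[0.1,0,2.5],[0,0,0],0],
    [[0.1,0,4.5],[0,0,0],0],
    [[0.1,0,6],[0,0,0],0],
    [[0.1,0,6.5],[0,0,0],0],
    [[0.1,0,6.5],[0,0,0],0],
    [[0.1,0,6.5],[0,0,0],0.7],
    [[0.1,0,6.5],[0,0,0],0.7],
    [[0.1,0,6.5],[0,0,0],0.7],
    [[0.1,0,6.5],[0,0,0],0.7],
    [[0.1,0,6.5],[0,0,0],0.7],
    [[0.1,0,6.5],[0,0,0],0.7],
  ],
  newtons=12,
)

```text
clock: 4.0
tool_pos: [0.5532, -0.2146, 0.0048]
eef_rot: [0.706, 0.709, -0.001, 0.001]
contact_force: [-0.9, 0.6, -0.7]
opening: 0.483
finger_force: 0.0
```

Run:
```python
from h import *; from plant import r
st=r.get_state(); print(st)
y=1.515; rel(st,[.553,-.085,.005],target(1.58,0))
x=.581+(-.055-.122)/np.tan(y); print(x); rel(st,[x,-.055,.005],target(y,0))
```

```text
{'clock': 4.0, 'q': array([ 0.27312712,  0.99479469,  0.03244092,  1.79609801, -0.07458931,
        0.35123523,  0.36503463]), 'qd': array([-0.00109526,  0.00028105,  0.00040319,  0.0007984 , -0.00101584,
        0.00045584, -0.00097161]), 'joint_torque': array([ 8.28862612e-04, -5.61052823e+01,  2.11775981e+00, -6.78677201e+00,
       -1.68424705e-02,  3.93407664e-02, -3.06635884e-04]), 'tool_pos': array([ 0.55315691, -0.21461469,  0.0047787 ]), 'eef_rot': array([ 7.05620600e-01,  7.08589350e-01, -5.45947123e-04,  6.35405945e-04]), 'contact_force': array([-0.85056245,  0.60900316, -0.73000141]), 'moment': array([-0.05277726,  0.01993577,  0.04546643]), 'finger_force': 0.0, 'opening': 0.48338894434301866}
shift cm [12.96  0.04 -0.04] turn [ 0.01  0.1  -0.29]
0.5711137886771889
shift cm [15.95  1.86 -0.05] turn [0.01 0.1  3.44]
```

carry_out(
  rows=[
    [[0,0,0],[0,0,0],0.8],
    [[0,0,0],[0,0,0],0.8],
    [[0,0,0],[0,0,0],0.8],
    [[0,0,0],[0,0,0],0.8],
  ],
  newtons=12,
)

```text
clock: 4.4
tool_pos: [0.5531, -0.2146, 0.0047]
eef_rot: [0.706, 0.709, -0.001, 0.001]
contact_force: [-1.0, -0.3, 1.4]
opening: 0.455
finger_force: 12.0
```

carry_out(
  rows=[
    [[1,0,0],[0,0,0],0.8],
    [[2.5,0,0],[0,0,0],0.8],
    [[4,0,0],[0,0,0],0.8],
    [[5.5,0,0],[0,0,0],0.8],
    [[7,0,0],[0,0,0],0.8],
    [[8.5,0,0],[0,0,0],0.8],
    [[10,0,0],[0,0,0],0.8],
    [[11.5,0,0],[0,0,0],0.8],
    [[13,0,0],[0,0,0],0.8],
    [[13,0,0],[0,0,0],0.8],
  ],
)

```text
clock: 5.4
tool_pos: [0.5529, -0.0804, 0.0047]
eef_rot: [0.704, 0.71, 0.0, -0.0]
contact_force: [-0.6, 3.4, 8.0]
opening: 0.454
finger_force: 12.0
```

carry_out(
  rows=[
    [[0.5,0.4,0],[0,0,0.7],0.8],
    [[1,0.8,0],[0,0,1.4],0.8],
    [[1.5,1.2,0],[0,0,2.1],0.8],
    [[2,1.5,0],[0,0,2.8],0.8],
    [[2.5,1.7,0],[0,0,3.4],0.8],
    [[3,1.8,0],[0,0,3.4],0.8],
    [[3,1.8,0],[0,0,3.4],0.8],
    [[3,1.8,0],[0,0,3.4],0.8],
  ],
)

```text
clock: 6.2
tool_pos: [0.5707, -0.0532, 0.0047]
eef_rot: [0.726, 0.688, -0.0, 0.001]
contact_force: [0.5, -0.8, 6.1]
opening: 0.456
finger_force: 12.0
```

Run:
```python
from h import *; from plant import r
import pickle
w=r.snapshot("wrist");pickle.dump(w,open("pics/wrist2.pkl","wb"))
cv2.imwrite("pics/w2.png",cv2.resize(w["image"][:300,100:500,::-1],(800,600),interpolation=cv2.INTER_CUBIC))
print(r.get_state())
```

```text
{'clock': 6.25, 'q': array([-0.03019352,  0.98547988,  0.07309722,  1.8598226 , -0.20213701,
        0.30281704,  0.1489347 ]), 'qd': array([ 0.00021301,  0.00023429, -0.00252243,  0.00077892, -0.00055232,
       -0.00101289, -0.0009559 ]), 'joint_torque': array([-5.45467436e-01, -5.13480556e+01,  1.96895868e+00, -5.21870568e+00,
       -1.03436345e-01,  4.98210825e-02, -6.47360226e-03]), 'tool_pos': array([ 0.57066014, -0.05323721,  0.00469639]), 'eef_rot': array([ 7.26092060e-01,  6.87597267e-01, -1.66624855e-04,  5.39325831e-04]), 'contact_force': array([ 0.18708364, -1.26192884,  5.79172697]), 'moment': array([-0.22013619,  0.11539178, -0.01186401]), 'finger_force': 12.000360663514584, 'opening': 0.4544843053160301}
```

View pics/w2.png

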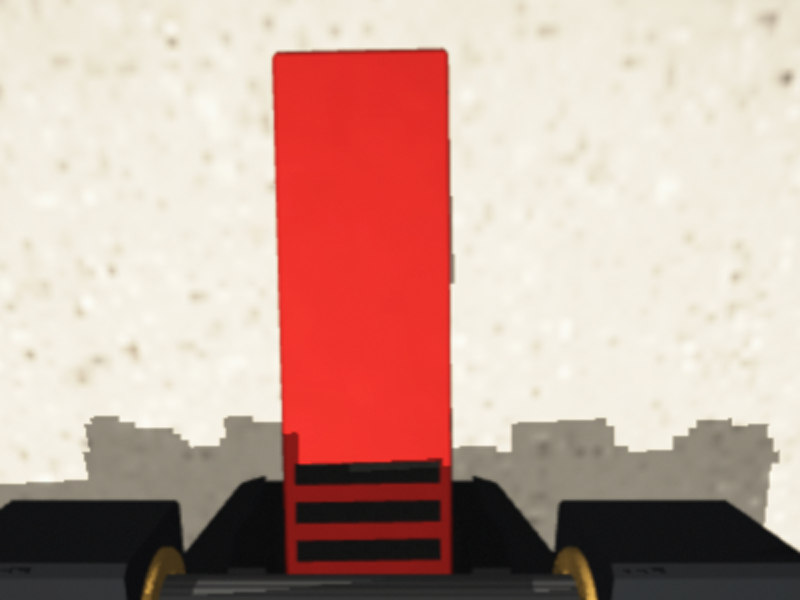

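The wedge is held square with its thin end forward, but the stand is out of view. I'll check the lateral alignment from the side camera.

Run:
```python
from h import *; from plant import r
import pickle
w=r.snapshot("side");pickle.dump(w,open("pics/side2.pkl","wb"))
i=w["image"][180:300,245:385,::-1]
cv2.imwrite("pics/s2.png",cv2.resize(np.clip(255*(i/255.)**.6,0,255).astype(np.uint8),(700,600),interpolation=cv2.INTER_CUBIC))
for yaw in (1.49,1.515,1.54):
  P=place([.581,.122,yaw],[[-.028,.068,.01],[-.028,-.068,.01],[.218,.068,.01],[.218,-.068,.01],[-.006,.054,.024],[-.006,-.054,.024],[.06,0,0]])
  print(yaw,((proj(w,P)-[245,180])*5).round(0).tolist())
f=np.array([np.cos(1.5164),np.sin(1.5164)]);tip=np.array([.5707,-.0532])+f*.11
print(tip,((proj(w,place([*(np.array([.5707,-.0532])+f*.05),1.5164],[[.06,.02,.003],[.06,-.02,.003]]))-[245,180])*5).round(0).tolist())
```

```text
1.49 [[506.0, 229.0], [214.0, 208.0], [452.0, 514.0], [96.0, 482.0], [472.0, 220.0], [235.0, 203.0], [331.0, 327.0]]
1.515 [[504.0, 228.0], [212.0, 210.0], [467.0, 513.0], [109.0, 486.0], [472.0, 219.0], [234.0, 204.0], [335.0, 327.0]]
1.54 [[503.0, 226.0], [210.0, 211.0], [482.0, 512.0], [122.0, 489.0], [472.0, 218.0], [233.0, 206.0], [338.0, 327.0]]
[0.57668065 0.0566373 ] [[409.0, 201.0], [325.0, 196.0]]
```

View pics/s2.png

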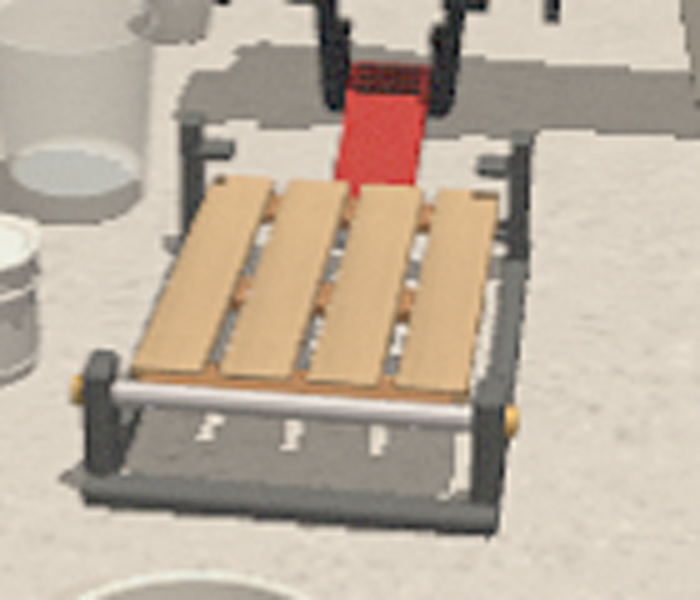

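Run:
```python
from h import *
import pickle
w=pickle.load(open("pics/side2.pkl","rb"))
U=lambda *p:np.array(p)/5+[245,180]
for z in (.045,.05,.055):
  L=[[-.006,-.054,z],[-.006,.054,z],[.2,-.08,.042],[.2,.08,.042]]
  p,e=fit([(w,L,U([235,150],[478,165],[75,388],[512,418]))],[.58,.12,1.515]);print(z,p,(e*5).round(0).tolist())
# wedge as seen in side: tip line at row196
a=[ray(w,U([x,196])[0],.003) for x in (334,414)];b=[ray(w,U([x,65])[0],.027) for x in (352,428)]
t=(a[0]+a[1])/2;k=(b[0]+b[1])/2;print(t,k,np.linalg.norm(a[0]-a[1]),np.linalg.norm(b[0]-b[1]),np.arctan2(*(t-k)[1::-1]))
```

```text
0.045 [0.58008887 0.12042826 1.51325541] [[1.0, 11.0], [-3.0, 10.0], [12.0, -3.0], [-5.0, -3.0]]
0.05 [0.57999616 0.12214154 1.51190954] [[1.0, 2.0], [-2.0, 2.0], [11.0, -1.0], [-6.0, -0.0]]
0.055 [0.5797608  0.12571116 1.50884433] [[1.0, -5.0], [-1.0, -5.0], [9.0, 3.0], [-7.0, 5.0]]
[0.5733153 0.054046  0.003    ] [ 0.57042444 -0.05237703  0.027     ] 0.0381470412723824 0.038833029887657224 1.5436391854240392
```

Run:
```python
from h import *
import pickle
w=pickle.load(open("pics/wrist2.pkl","rb"))
q=lambda u,v,z:ray(w,(u/2+100,v/2),z)
t=(q(274,52,.003)+q(447,50,.003))/2;k=(q(286,573,.027)+q(452,573,.027))/2
print(t,k,np.arctan2(*(t-k)[1::-1]),w["pose"].round(4).tolist())
```

```text
[0.57483181 0.05814252 0.003     ] [ 0.57037928 -0.05838132  0.027     ] 1.5326035134214973 [[0.9985, 0.0528, 0.0134, 0.574], [-0.0544, 0.9628, 0.2645, 0.0147], [0.0011, -0.2649, 0.9643, 0.1502], [0.0, 0.0, 0.0, 1.0]]
```

carry_out(
  rows=[
    [[0,0,0],[0,0,0.5],0.8],
    [[0.3,0,0],[0,0,1],0.8],
    [[0.5,0,0],[0,0,1],0.8],
    [[0.5,0,0],[0,0,1],0.8],
    [[0.5,0,0],[0,0,1],0.4],
    [[0.5,0,0],[0,0,1],0.4],
    [[0.5,0,0],[0,0,1],0.4],
    [[0.5,0,0],[0,0,1],0.4],
    [[0.5,0,-2],[0,0,1],0.4],
    [[0.5,0,-5],[0,0,1],0.4],
    [[0.5,0,-9],[0,0,1],0.4],
    [[0.5,0,-9],[0,0,1],0.4],
  ],
)

```text
clock: 7.5
tool_pos: [0.5738, -0.0497, 0.0986]
eef_rot: [0.732, 0.681, 0.002, 0.004]
contact_force: [1.3, 0.5, 0.1]
opening: 0.602
finger_force: 0.0
```

Run:
```python
from h import *; from plant import r
st=r.get_state();print(st['tool_pos'],st['q'])
y=1.512
f=np.array([np.cos(y),np.sin(y)])
# back-face centre ~ TCP - .010 f ; pushing TCP = back - (.0175+.025 clearance)
b=st['tool_pos'][:2]-.010*f; t=np.array([.5805,.122])+f*((b-[.5805,.122])@f-.0425); print("t",t,"back s",(b-[.5805,.122])@f,"lat",np.cross(f,b-[.5805,.122]))
Rt=target(y+np.pi/2,0)   # tool x toward the robot side, tool y along push
print(Rt.as_matrix().round(2))
rel(st,[*t,.095],Rt); rel(st,[*t,.012],Rt)
```

```text
[ 0.57375219 -0.04969309  0.09861652] [-0.06663945  0.82790193  0.1240435   1.84529543 -0.19723804  0.47186053
  0.1200637 ]
t [ 0.56732    -0.10190534] back s -0.18179292156548246 lat -0.003352960874423834
[[-1.    0.06  0.  ]
 [ 0.06  1.    0.  ]
 [ 0.    0.   -1.  ]]
shift cm [-5.25 -0.26  0.37] turn [  0.3    0.45 -90.8 ]
shift cm [-5.24 -0.33  8.67] turn [  0.3    0.45 -90.8 ]<stdin>:6: DeprecationWarning: Arrays of 2-dimensional vectors are deprecated. Use arrays of 3-dimensional vectors instead. (deprecated in NumPy 2.0)
```

carry_out(
  rows=[
    [[-2,0,0.3],[0,0,-8],1],
    [[-4,-0.2,0.4],[0.1,0.1,-16],1],
    [[-5.2,-0.3,0.4],[0.2,0.2,-24],1],
    [[-5.2,-0.3,0.4],[0.3,0.4,-32],1],
    [[-5.2,-0.3,0.4],[0.3,0.4,-40],1],
    [[-5.2,-0.3,0.4],[0.3,0.4,-48],1],
    [[-5.2,-0.3,0.4],[0.3,0.4,-56],1],
    [[-5.2,-0.3,0.4],[0.3,0.4,-64],1],
    [[-5.2,-0.3,0.4],[0.3,0.4,-72],1],
    [[-5.2,-0.3,0.4],[0.3,0.4,-80],1],
    [[-5.2,-0.3,0.4],[0.3,0.4,-88],1],
    [[-5.2,-0.3,0.4],[0.3,0.4,-90.8],1],
  ],
)

```text
clock: 8.7
tool_pos: [0.5634, -0.1009, 0.0898]
eef_rot: [0.027, 1.0, 0.0, -0.004]
contact_force: [0.4, -0.3, 0.5]
opening: 0.007
finger_force: 0.0
```

carry_out(
  rows=[
    [[0,0,0],[0,0,0],1],
    [[0,0,0],[0,0,0],1],
  ],
)

```text
clock: 8.9
tool_pos: [0.5636, -0.1009, 0.09]
eef_rot: [0.03, 1.0, 0.0, -0.004]
contact_force: [0.2, -0.4, 0.2]
opening: 0.003
finger_force: 0.0
```

Run:
```python
from h import *; from plant import r
import pickle
w,s,sc=r.snapshot("wrist"),r.snapshot("side"),r.snapshot("scene");pickle.dump((w,s,sc),open("pics/3.pkl","wb"))
A=cv2.resize(w["image"][:,:,::-1],(480,360));B=cv2.resize(s["image"][150:250,245:345,::-1],(300,300),interpolation=cv2.INTER_CUBIC)
C=cv2.resize(sc["image"][180:320,220:430,::-1],(420,280),interpolation=cv2.INTER_CUBIC)
M=np.zeros((600,800,3),np.uint8);M[:300,480:780]=B;M[:360,:480]=A;M[360:600,:360]=cv2.resize(C,(360,240))
cv2.imwrite("pics/m3.png",M)
st=r.get_state();print(st['tool_pos'],st['q'],st['opening'],st['contact_force'])
y=1.512;f=np.array([np.cos(y),np.sin(y)]);o=np.array([.5805,.122]);Rt=target(y+np.pi/2,0)
t=o+f*((st['tool_pos'][:2]-o)@f);rel(st,[*t,.012],Rt);print((t-o)@f)
```

```text
[ 0.56386362 -0.10090529  0.0903433 ] [ 0.26231095  0.84708899 -0.28691212  1.8287983   0.42990554  0.53542154
  1.20369615] 0.0017832065241567196 [-0.90310187  0.36279907  0.40183629]
shift cm [-0.41  0.    7.83] turn [-0.03 -0.45 -0.02]
-0.22349770315695247
```

View pics/m3.png

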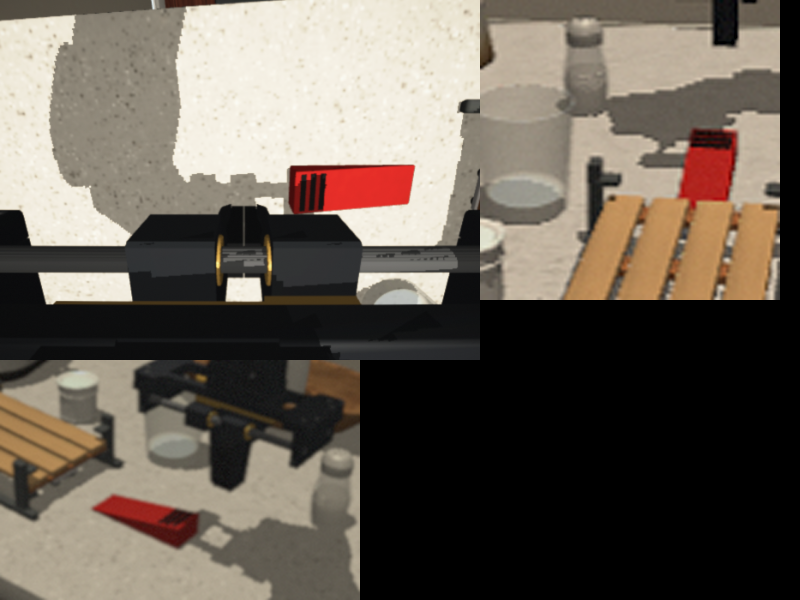

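The shut gripper hovers behind the wedge, which lies free: back edge at (290,167)-(292,212) and tip at (414,165)-(409,207) in the wrist tile. Nothing nearby has moved. Measuring its pose.

Run:
```python
from h import *; from plant import r
import pickle
w,s,sc=pickle.load(open("pics/3.pkl","rb"))
im=w["image"].astype(int);m=((im[:,:,0]>70)&(im[:,:,0]>2.2*im[:,:,1])&(im[:,:,0]>2.2*im[:,:,2])).astype(np.uint8)
n,l,stt,_=cv2.connectedComponentsWithStats(m);k=[i for i in range(1,n) if stt[i,4]>300];print(stt[k])
g=1/.857
L=[[-.06,.02,.027],[-.06,-.02,.027],[.06,.02,.003],[.06,-.02,.003]]
p,e=fit([(w,L,np.array([[290,166],[293,212],[414,165],[409,207]])*g)],[.575,-.003,1.51]);print(p,e.round(1).tolist())
y=1.512;f=np.array([np.cos(y),np.sin(y)]);n_=np.array([-f[1],f[0]]);o=np.array([.5805,.122])
for q in (-.06,.06):
  b=p[:2]+q*np.array([np.cos(p[2]),np.sin(p[2])])-o;print("s",b@f,"lat",b@n_)
st=r.get_state();d=st['tool_pos'][:2]-o;print(d@f,d@n_)
```

```text
[[ 339  193  145   57 6113]]
[0.57216487 0.00216532 1.48944582] [[5.2, 2.5], [-2.1, -0.4], [1.1, 0.2], [-2.3, -2.9]]
s -0.18010213660659474 lat 0.0026320822596878346
s -0.06013265678114612 lat -7.419016031687915e-05
-0.2234977031569525 0.003509168511725374
```

carry_out(
  rows=[
    [[-0.3,0,3],[0,-0.4,0],1],
    [[-0.3,0,6],[0,-0.4,0],1],
    [[-0.3,0,7.8],[0,-0.4,0],1],
    [[-0.3,0,7.8],[0,-0.4,0],1],
    [[-0.3,0,7.8],[0,-0.4,0],1],
    [[-0.3,0.5,7.8],[0,-0.4,0],1],
    [[-0.3,1,7.8],[0,-0.4,0],1],
    [[-0.3,1.5,7.8],[0,-0.4,0],1],
    [[-0.3,1.5,7.8],[0,-0.4,0],1],
  ],
)

```text
clock: 9.95
tool_pos: [0.5677, -0.0846, 0.0131]
eef_rot: [0.028, 1.0, 0.0, 0.0]
contact_force: [0.5, -0.3, 0.4]
opening: 0.004
finger_force: 0.0
```

```bash
cat >> h.py <<'E'
def stat(st):
    y=1.512;f=np.array([np.cos(y),np.sin(y)]);n=np.array([-f[1],f[0]]);o=np.array([.5805,.122]);d=st['tool_pos'][:2]-o
    F=st['contact_force'];print("s",d@f,"lat",d@n,"z",st['tool_pos'][2],"push",-F[:2]@f,"F",F.round(2),"M",st['moment'].round(2),st['clock'])
    R0=R.from_quat(st["eef_rot"]);print("rot err",(R0.inv()*target(y+np.pi/2,0)).as_rotvec(degrees=True).round(2))
E
python3 -c "
from h import *; from plant import r
stat(r.get_state())"
```

```text
s -0.2069917713182049 lat 0.0005934583742795655 z 0.013074407576144982 push 0.3037772400125587 F [ 0.54 -0.34  0.36] M [ 0.04 -0.01  0.04] 9.95
rot err [0.03 0.02 0.11]
```

carry_out(
  rows=[
    [[0,0.4,0],[0,0,0],1],
    [[0,0.8,0],[0,0,0],1],
    [[0,1.2,0],[0,0,0],1],
    [[0,1.7,0],[0,0,0],1],
    [[0,2.2,0],[0,0,0],1],
    [[0,2.7,0],[0,0,0],1],
    [[0,3.2,0],[0,0,0],1],
    [[0,3.7,0],[0,0,0],1],
    [[0,4.2,0],[0,0,0],1],
    [[0,4.6,0],[0,0,0],1],
    [[0,5,0],[0,0,0],1],
    [[0,5,0],[0,0,0],1],
  ],
)

```text
clock: 11.15
tool_pos: [0.5703, -0.0353, 0.0125]
eef_rot: [0.029, 1.0, 0.0, -0.0]
contact_force: [1.1, -0.0, -0.8]
opening: 0.005
finger_force: 0.0
```

Run:
```python
from h import *; from plant import r
import pickle
stat(r.get_state())
w,s,sc=r.snapshot("wrist"),r.snapshot("side"),r.snapshot("scene");pickle.dump((w,s,sc),open("pics/4.pkl","wb"))
B=cv2.resize(s["image"][160:280,255:365,::-1],(330,360),interpolation=cv2.INTER_CUBIC)
C=cv2.resize(sc["image"][190:310,190:400,::-1],(420,240),interpolation=cv2.INTER_CUBIC)
M=np.zeros((600,800,3),np.uint8);M[:360,470:800]=B;M[:345,:460]=cv2.resize(w["image"][:,:,::-1],(460,345));M[360:600,:420]=C
cv2.imwrite("pics/m4.png",M)
```

```text
s -0.15758147925160323 lat 0.0009683598089149023 z 0.012468676626812312 push -0.0186408426727658 F [ 1.07 -0.04 -0.82] M [ 0.02 -0.04  0.02] 11.15
rot err [ 0.01 -0.03  0.08]
```

View pics/m4.png

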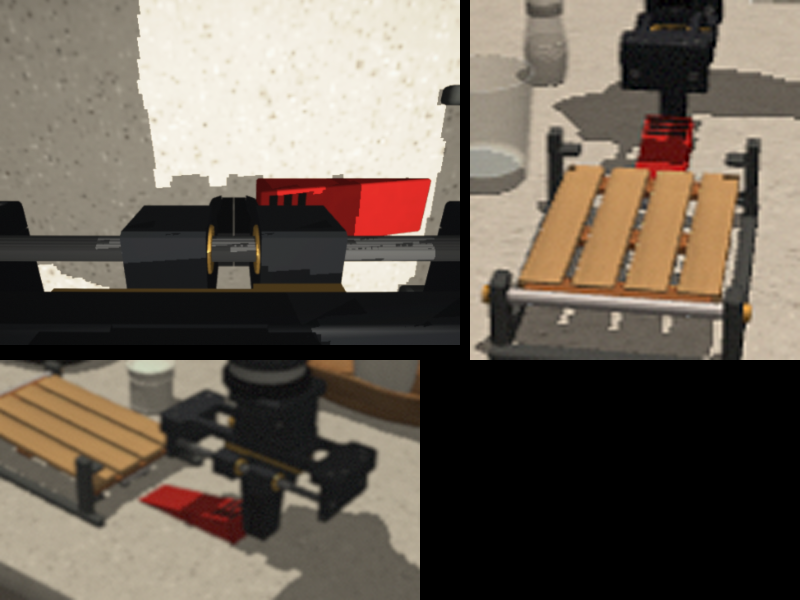

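The fingers are behind the wedge and pushing it, with its tip just short of the foot and aligned between the posts. Continuing.

carry_out(
  rows=[
    [[0,0.3,0],[0,0,0],1],
    [[0,0.6,0],[0,0,0],1],
    [[0,0.9,0],[0,0,0],1],
    [[0,1.2,0],[0,0,0],1],
    [[0,1.5,0],[0,0,0],1],
    [[0,1.8,0],[0,0,0],1],
    [[0,2.1,0],[0,0,0],1],
    [[0,2.4,0],[0,0,0],1],
    [[0,2.7,0],[0,0,0],1],
    [[0,3,0],[0,0,0],1],
    [[0,3.3,0],[0,0,0],1],
  ],
)

```text
clock: 12.4
tool_pos: [0.5721, -0.0031, 0.0124]
eef_rot: [0.029, 1.0, -0.0, -0.0]
contact_force: [0.6, -0.9, 0.1]
opening: 0.009
finger_force: 0.1
```

carry_out(
  rows=[
    [[0,0.2,0],[0,0,0],1],
    [[0,0.4,0],[0,0,0],1],
    [[0,0.6,0],[0,0,0],1],
    [[0,0.8,0],[0,0,0],1],
    [[0,1,0],[0,0,0],1],
  ],
)

```text
clock: 12.9
tool_pos: [0.5724, 0.0051, 0.0124]
eef_rot: [0.03, 1.0, -0.001, -0.001]
contact_force: [0.1, -5.3, 1.7]
opening: 0.002
finger_force: 2.7
```

carry_out(
  rows=[
    [[0,0.2,0],[0,0,0],1],
    [[0,0.4,0],[0,0,0],1],
    [[0,0.6,0],[0,0,0],1],
    [[0,0.8,0],[0,0,0],1],
    [[0,1,0],[0,0,0],1],
  ],
)

```text
clock: 13.4
tool_pos: [0.5725, 0.0118, 0.0125]
eef_rot: [0.031, 1.0, -0.003, -0.001]
contact_force: [-0.4, -8.6, 2.6]
opening: 0.004
finger_force: 4.3
```

```bash
python3 -c "
from h import *; from plant import r
stat(r.get_state())"
```

```text
s -0.11043216367880639 lat 0.001482414856850087 z 0.012467639142315409 push 8.58557289727683 F [-0.42 -8.58  2.56] M [-1.66  0.12  0.01] 13.4
rot err [-0.4  -0.13 -0.19]
```

carry_out(
  rows=[
    [[0,0,0],[0,0,0],1],
    [[0,0,0],[0,0,0],1],
  ],
)

```text
clock: 13.6
tool_pos: [0.5727, 0.0128, 0.0124]
eef_rot: [0.031, 1.0, -0.003, -0.001]
contact_force: [-0.6, -7.3, 1.6]
opening: 0.008
finger_force: 3.5
```

Run:
```python
from h import *; from plant import r
import pickle
stat(r.get_state())
w,s,sc=r.snapshot("wrist"),r.snapshot("side"),r.snapshot("scene");pickle.dump((w,s,sc),open("pics/5.pkl","wb"))
o=pickle.load(open("pics/4.pkl","rb"))
# vertical shift of leaf slat ends between before and now
for n,i,(x,y,ww,h) in (("side",1,(284,205,62,25)),("side hinge",1,(272,240,66,14)),("scene",2,(232,215,40,30))):
    a,b=[cv2.cvtColor(q[i]["image"],cv2.COLOR_RGB2GRAY)[y:y+h,x:x+ww].astype(np.float32) for q in (o,(w,s,sc))]
    print(n,cv2.phaseCorrelate(a,b,cv2.createHanningWindow((ww,h),cv2.CV_32F)))
p=[.5805,.122,1.512]
for q in (.05,.025,0): print(q,proj(s,place(p,[[.2-.212*np.cos(q),0,.049-.212*np.sin(q)]])),proj(sc,place(p,[[.2-.212*np.cos(q),0,.049-.212*np.sin(q)]])))
```

```text
s -0.10948679888376175 lat 0.0014152181706095033 z 0.012446408544224935 push 7.343912188504753 F [-0.6  -7.32  1.64] M [-1.37  0.11  0.05] 13.6
rot err [-0.32 -0.12 -0.15]
side ((0.04060242708101214, -0.6285520045748871), 0.7806115311384201)
side hinge ((0.05492332379639464, 0.10697882905006306), 0.9568054899021431)
scene ((0.4076473884129115, -0.7710524866488768), 0.39895577351252237)
0.05 [[316.05748468 215.50361542]] [[260.60102009 238.25454113]]
0.025 [[316.101622   213.33322878]] [[260.59879069 235.97535429]]
0 [[316.13921237 211.1781348 ]] [[260.54737017 233.66082867]]
```

The leaf is rising (about 1.5 mm so far) and the wedge force is easing off, so this is the first-touch bump. Continuing slowly.

carry_out(
  rows=[
    [[0,0.2,0],[0,0,0],1],
    [[0,0.4,0],[0,0,0],1],
    [[0,0.6,0],[0,0,0],1],
    [[0,0.8,0],[0,0,0],1],
    [[0,1,0],[0,0,0],1],
  ],
)

```text
clock: 14.25
tool_pos: [0.5732, 0.0218, 0.0125]
eef_rot: [0.031, 1.0, -0.003, -0.001]
contact_force: [0.0, -7.6, 3.2]
opening: 0.003
finger_force: 4.3
```

carry_out(
  rows=[
    [[0,0.2,0],[0,0,0],1],
    [[0,0.4,0],[0,0,0],1],
    [[0,0.6,0],[0,0,0],1],
    [[0,0.8,0],[0,0,0],1],
    [[0,1,0],[0,0,0],1],
  ],
)

```text
clock: 14.75
tool_pos: [0.5737, 0.0317, 0.0125]
eef_rot: [0.031, 1.0, -0.003, -0.001]
contact_force: [0.0, -7.7, 2.9]
opening: 0.001
finger_force: 4.4
```

```bash
cat > rise.py <<'E'
from h import *; from plant import r
import pickle
stat(r.get_state())
w,s,sc=r.snapshot("wrist"),r.snapshot("side"),r.snapshot("scene")
o=pickle.load(open("pics/4.pkl","rb"))
for n,i,(x,y,ww,h) in (("side",1,(284,205,62,25)),("side hinge",1,(272,240,66,14)),("scene",2,(232,215,40,30))):
    a,b=[cv2.cvtColor(q[i]["image"],cv2.COLOR_RGB2GRAY)[y:y+h,x:x+ww].astype(np.float32) for q in (o,(w,s,sc))]
    print(n,cv2.phaseCorrelate(a,b,cv2.createHanningWindow((ww,h),cv2.CV_32F)))
E
python3 rise.py
```

```text
s -0.09052326865169655 lat 0.0014589096522455974 z 0.012453340615853108 push 7.699647725546838 F [ 0.01 -7.71  2.94] M [-1.7   0.1   0.03] 14.75
rot err [-0.41 -0.14 -0.19]
side ((0.07893597323886681, -1.070744714712795), 0.7177082312107086)
side hinge ((-0.03709935084503968, -0.050867016688234123), 0.9449030889405144)
scene ((0.8020167113951864, -1.8502032824276817), 0.40118478377660116)
```

carry_out(
  rows=[
    [[0,0.2,0],[0,0,0],1],
    [[0,0.4,0],[0,0,0],1],
    [[0,0.6,0],[0,0,0],1],
    [[0,0.8,0],[0,0,0],1],
    [[0,1,0],[0,0,0],1],
  ],
)

```text
clock: 15.4
tool_pos: [0.5744, 0.0417, 0.0124]
eef_rot: [0.031, 1.0, -0.004, -0.001]
contact_force: [-1.2, -8.4, 3.0]
opening: 0.002
finger_force: 4.4
```

carry_out(
  rows=[
    [[0,0.1,0],[0,0,0],1],
    [[0,0.2,0],[0,0,0],1],
    [[0,0.3,0],[0,0,0],1],
    [[0,0.4,0],[0,0,0],1],
    [[0,0.5,0],[0,0,0],1],
  ],
)

```text
clock: 15.9
tool_pos: [0.5746, 0.0467, 0.0124]
eef_rot: [0.031, 1.0, -0.003, -0.001]
contact_force: [-0.5, -7.9, 2.6]
opening: 0.006
finger_force: 4.2
```

```bash
python3 rise.py
```

```text
s -0.07547604195370061 lat 0.0014240127932447673 z 0.012448513012978408 push 7.90869996853775 F [-0.53 -7.89  2.59] M [-1.62  0.07  0.06] 15.9
rot err [-0.4  -0.13 -0.19]
side ((-0.7601576731880471, 0.3399441735603883), 0.7335005605220795)
side hinge ((-0.4081146167440366, 0.8796352130125635), 0.46180980028929536)
scene ((0.892808270108759, -2.2695065069549223), 0.3480461103717486)
```

carry_out(
  rows=[
    [[0,0.1,0],[0,0,0],1],
    [[0,0.2,0],[0,0,0],1],
    [[0,0.3,0],[0,0,0],1],
    [[0,0.4,0],[0,0,0],1],
  ],
)

```text
clock: 16.45
tool_pos: [0.5749, 0.0507, 0.0124]
eef_rot: [0.031, 1.0, -0.003, -0.001]
contact_force: [-0.1, -7.9, 2.8]
opening: 0.007
finger_force: 4.3
```

carry_out(
  rows=[
    [[0,0.1,0],[0,0,0],1],
    [[0,0.2,0],[0,0,0],1],
    [[0,0.3,0],[0,0,0],1],
  ],
)

```text
clock: 16.75
tool_pos: [0.5751, 0.0537, 0.0125]
eef_rot: [0.031, 1.0, -0.003, -0.001]
contact_force: [-0.3, -8.8, 2.8]
opening: 0.004
finger_force: 4.3
```

carry_out(
  rows=[
    [[0,0.1,0],[0,0,0],1],
    [[0,0.2,0],[0,0,0],1],
    [[0,0.2,0],[0,0,0],1],
  ],
)

```text
clock: 17.05
tool_pos: [0.5751, 0.0544, 0.0125]
eef_rot: [0.031, 0.999, -0.004, -0.001]
contact_force: [-0.2, -10.0, 4.1]
opening: 0.004
finger_force: 5.3
```

Now it's climbing: the wedge has met the resistance of the keepers. Finishing in small steps.

carry_out(
  rows=[
    [[0,0.1,0],[0,0,0],1],
    [[0,0.2,0],[0,0,0],1],
    [[0,0.2,0],[0,0,0],1],
  ],
)

```text
clock: 17.35
tool_pos: [0.575, 0.0547, 0.0125]
eef_rot: [0.032, 0.999, -0.006, -0.002]
contact_force: [-0.3, -11.6, 4.2]
opening: 0.009
finger_force: 6.6
```

```bash
python3 rise.py
```

```text
s -0.06751551284708347 lat 0.001545015315557268 z 0.012477660261963404 push 11.575220980495645 F [ -0.26 -11.58   4.23] M [-2.45  0.12 -0.04] 17.35
rot err [-0.64 -0.19 -0.3 ]
side ((-1.3133255813286482, 1.268557765756535), 0.7275980931520462)
side hinge ((-0.7684599007944328, 2.5715637250754186), 0.4663192925629792)
scene ((0.07771399355834774, -0.7882353141286842), 0.2621157920360565)
```

carry_out(
  rows=[
    [[0,0.1,0],[0,0,0],1],
    [[0,0.15,0],[0,0,0],1],
    [[0,0.15,0],[0,0,0],1],
  ],
)

```text
clock: 17.8
tool_pos: [0.575, 0.0549, 0.0125]
eef_rot: [0.032, 0.999, -0.006, -0.002]
contact_force: [0.0, -14.7, 3.9]
opening: 0.003
finger_force: 7.6
```

carry_out(
  rows=[
    [[0,-0.4,0],[0,0,0],1],
    [[0,-0.9,0],[0,0,0],1],
    [[0,-1.5,0],[0,0,0],1],
    [[0,-3,0],[0,0,0],1],
    [[0,-5,0],[0,0,0],1],
    [[0,-8,0],[0,0,0],1],
    [[0,-12,-1],[0,0,0],1],
    [[0,-15,-5],[0,0,0],1],
    [[0,-15,-10],[0,0,0],1],
    [[0,-15,-13],[0,0,0],1],
    [[0,-15,-13],[0,0,0],1],
  ],
)

```text
clock: 18.9
tool_pos: [0.5701, -0.0867, 0.1467]
eef_rot: [0.03, 1.0, -0.0, 0.004]
contact_force: [0.6, -0.3, -0.4]
opening: 0.006
finger_force: 0.0
```

Run:
```python
from h import *; from plant import r
import pickle
stat(r.get_state())
w,s,sc=r.snapshot("wrist"),r.snapshot("side"),r.snapshot("scene");pickle.dump((w,s,sc),open("pics/6.pkl","wb"))
g=lambda i:np.clip(255*(i/255.)**.6,0,255).astype(np.uint8)
M=np.zeros((600,800,3),np.uint8)
M[:360,:560]=cv2.resize(g(sc["image"][180:270,155:295,::-1]),(560,360),interpolation=cv2.INTER_CUBIC)
M[210:600,470:800]=cv2.resize(g(s["image"][160:290,255:365,::-1]),(330,390),interpolation=cv2.INTER_CUBIC)
M[365:600,:460]=cv2.resize(sc["image"][150:330,150:502,::-1],(460,235))
cv2.imwrite("pics/m6.png",M)
```

```text
s -0.20891331961573098 lat -0.001904754837500319 z 0.14672415548821213 push 0.2537352022687104 F [ 0.59 -0.29 -0.38] M [ 0.08  0.01 -0.01] 18.9
rot err [-0.01  0.46 -0.07]
```

View pics/m6.png

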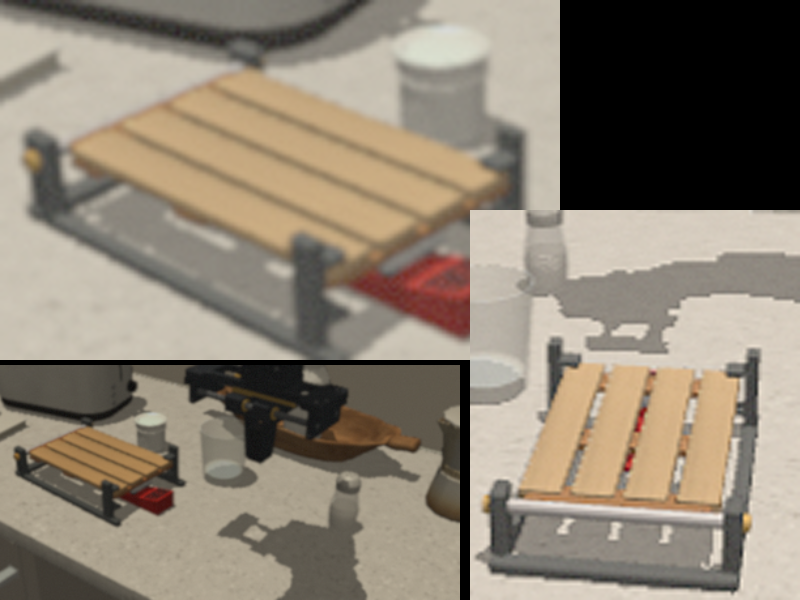

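The leaf's free end has risen about 4 px in the side view (mosaic rows 377 to 365), which matches level. It touches the keepers, the wedge stays in place under the middle, and the bystanders haven't moved. Handing in.

```bash
python3 -c "
from plant import r
print(r.finish_job())"
```

```text
the job is handed in; nothing more can be done
None
```

The wedge is in under the foot with the leaf level against its keepers; the final push briefly read 14.7 N, just over the 12–14 N guide, and I saw no sign that the things nearby moved. I let go, backed the arm clear, and handed the job in at about 19 s.

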